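# Shortbread from the cooling corner to the serving rack

### The arm

A 6-joint arm with a two-finger parallel gripper is mounted at the origin on the work surface. World frame = base frame: x ahead of the robot, y to its left, z up, the work surface at z = 0. Lengths are in m, angles in rad, forces in N, time in s.
With the tool pointing down it reaches from about 0.275 to 0.825 m from the base axis. Payload 4.9 kg.
Tool frame: the origin (TCP) lies midway between the tips of the shut fingers; the grasp point (between the pads) lies 19 mm behind it (bot.grip_depth is the distance from the TCP to the grasp point, in m); y points along the fingers, x is the direction in which the jaws open and shut, and the axes are right-handed (so a half turn about y gives the same grasp; the last joint's range is limited). The gripper opens to 85 mm and grips with 20 to 120 N. Pads are 22 mm wide; open, the fingers measure 114 mm over their backs; the gripper's body (76 mm by 85 mm) begins 54 mm behind the grasp point. The pads swing forward as they close: fully open they stand 13 mm farther back than shut.
Start: joints at [-1.251, 0.326, -0.193, 1.052, 0, 1.437], TCP at [0.241, -0.494, 0.203] pointing down, gripper open.
Joint ranges: [-2.65, 2.65], [-0.97, 1.79], [-1.3, 1.35], [-1.93, 2.1], [-1.47, 1.37], [-3.14, 3.14]. Speed limits (rad/s): [2.57, 2.57, 3.14, 3.14, 3.14, 3.14].

### API

Orientations are given as a unit quaternion [w, x, y, z].
In Python, from cell import bot gives the robot as it stands. Calls block until the motion is done:
- bot.move_pose(position, orientation): joint-space move of the TCP to a pose.
- bot.move_linear(position, speed=0.15, rotation=None, until_force=None): straight line of the TCP; rotation=None keeps the orientation; speed is the mean speed in m/s. With until_force (N) it stops when the force on the tool has changed by that much, and returns True; else False.
- bot.goto_joints(angles): joint-space move.
- bot.set_gripper(opening, grasp_force=None): opening from 0.0 (shut) to 1.0 (fully open); grasp_force is the grip in N (None keeps the last); returns when the fingers have stopped.
- bot.wait(seconds).
- bot.solve_ik(position, orientation): joint angles nearest the present ones, or None.
- bot.camera(name): name is "side" or "top"; returns the picture (400x640x3 uint8, red, green, blue); there is no depth.
- bot.calibration(name): a dict with "mtx" (3x3 intrinsics, pixels), "extrinsics" (4x4, takes a point from world to camera coordinates). Camera axes: x right, y down, z forward; pixel columns grow to the right and rows downward; lengths in m; the calibration is good to about 2 mm. A picture is of the moment at which its call begins. calibration takes no time and is no camera call.
A pose or a line that the arm cannot do raises bot.PlanningError and nothing moves.
- bot.close_job(): hands the job in, once; it reports no verdict.
Trained networks look in the newest picture that a camera, given by its name, has taken for a name from the list of things; names that differ only in an ending like _2 or _b are one class to them, and where a whole thing is asked for, a point or a joint stands for the part that bears it (a point fixed in the world has none). Each returns a list of dicts, best first, with "confidence" (0 to 1); they miss things now and then, are a little off and sometimes report something else, mostly with a low value. They report only what shows in the picture. A call takes as long as a camera call.
- bot.search_frame(camera, thing): "bbox" ([left, top, width, height] in pixels, round what is visible of it).
Readings, each from a call of its own:
- bot.read_clock(): time.
- bot.read_joint_positions(): joint angles.
- bot.read_joint_vel(): joint speeds.
- bot.read_joint_efforts(): joint torques, N m.
- bot.read_position(): TCP position.
- bot.read_tool_rot(): TCP orientation.
- bot.read_ft_force(): force on the tool from outside, world axes, zero at the start.
- bot.read_moment(): the same for the moment, N m.
- bot.read_gripper_width(): opening from 0.0 (shut) to 1.0 (fully open).
Only numpy, scipy, OpenCV 4.12 (cv2) and the standard library are available. Lean on these libraries where they do the work, as an engineer would, in place of code of your own. Each camera call takes 0.05 s, during which the arm holds its last target.

### The job

Slide the spatula under the shortbread round that is cooling below the spice ledge, lift it out on the blade, and set it down gently, level and centred across both rails of the raised rack. Carry it on the spatula only: do not touch it with the gripper or tip it. Then set the spatula down on the counter standing on its flat blade as it was, and leave the other things where they are.

Things in the scene. Friction and masses are not known exactly. Their poses are not given: they have to be found in the camera images.
- spatula: Steel kitchen turner standing on its flat blade, 180 g. Origin: centre of blade underside; x to the leading edge, z up. Blade 100 (x) x 62 x 2.5, flat neck back to x=-60. From there shank and handle rise straight back at 58 deg above level, along (-0.53,0,0.848): thin shank 50 long, then dark wooden grip from 50 to 128 along, 18 wide (y), 16 thick. Centre of mass over the blade.
- spatula_grip (a point): A good place to grasp the spatula, across its y: on the axis of the wooden grip, 98 mm up the handle, at (-112, 0, 84) in the spatula's frame. Same axes as the spatula.
- biscuit: Flat rigid shortbread round, golden, 120 diameter x 14 thick, about 160 g. Origin: centre of its underside, z up. It lies across the two battens of the cooling corner.
- cooler: Fixed wooden cooling corner. Origin on the counter midway between two battens, x away from the open near side, z up. Battens along x: 130 long, 12 wide, 14 high, at y=-48 and 48 (84 clear between), open at the near end. Rear posts 20 square at x=90, y=+-115, foot bar 12 high between; arms from them at y=+-115, z 230 to 248, carry the ledge. Sides open below the arms.
- ledge (a point): Near lower edge, at mid-length, of the narrow spice ledge that overhangs the near side of the cooling corner: at (-130, 0, 230) in its frame, same axes. The ledge reaches 50 mm away from the robot from here and 135 to either side; its lip ends 30 mm above, tins on it 65 mm above. The shortbread lies beyond and below it.
- stand: Fixed raised wooden rack of two narrow rails. Origin on the counter below its middle, x away from its open near side, z up. Rails along x: 140 long, 12 wide, at y=-48 and 48 (84 clear between), tops 80 above the counter, on 12 mm square posts at x=+-55. Between the rails there is nothing but two cross bars 10 high on the counter.
- jar: Bystander, leave alone: small amber glass jar, 52 dia x 65 mm. Origin: centre of its underside.
- can: Bystander, leave alone: food can, 68 dia x 90 mm. Origin: centre of its underside.
- mug: Bystander, leave alone: white mug, 76 dia x 85 mm. Origin: centre of its underside.
- bowl: Bystander, leave alone: white bowl, 110 dia x 45 mm. Origin: centre of its underside.
- packet: Bystander, leave alone: cardboard packet, 50 x 120 x 50 mm. Origin: centre of its underside.
- spoon: Bystander, leave alone: wooden spoon lying on the counter.
- ramekin: Bystander, leave alone: small white cup without handle, behind the spatula, 70 dia x 40 mm. Origin: centre of its underside.

How it is judged:
By the outcome, as a careful person would: the job done as asked, in the order asked, and still so for the second after the job is handed in, with the robot touching nothing.
It also fails if it takes over 72 s, if anything falls off the work surface, if the arm or the gripper's body presses on something with over 40 N, if the wrist force passes 120 N, or if a joint passes its speed limit or range.

## Working session

There is one attempt and no reset: what is moved stays moved. The work goes in short steps, each a Python script; the robot and the scene stay as the last script left them, time stands still between calls to the robot, and variables do not carry over. Pictures are saved under pics/ and viewed, and the job is handed in when it is done.

```bash
ls && mkdir -p pics
python3 - <<'E'
from cell import bot
import cv2, numpy as np
for c in ("side","top"):
    im=bot.camera(c); cv2.imwrite(f"pics/{c}0.png",im[:,:,::-1])
    k=bot.calibration(c); print(c,np.round(k["mtx"],1).tolist(),np.round(k["extrinsics"],4).tolist())
    for t in ["spatula","spatula_grip","biscuit","cooler","stand","jar","can","mug","bowl","packet","spoon","ramekin"]:
        try:
            r=bot.search_frame(c,t); print(t,[(np.round(d["bbox"],0).tolist(),round(d["confidence"],2)) for d in r[:2]])
        except Exception as e: print(t,e)
print(bot.read_clock(),bot.read_position(),bot.read_tool_rot(),bot.grip_depth)
E
```

```text
pics
side [[456.3, 0.0, 315.9], [0.0, 456.3, 203.6], [0.0, 0.0, 1.0]] [[-0.9028, -0.4295, 0.0213, 0.4687], [-0.3057, 0.6063, -0.7341, 0.2716], [0.3024, -0.6693, -0.6787, 1.3411], [0.0, 0.0, 0.0, 1.0]]
spatula [([286.0, 220.0, 58.0, 29.0], 0.87)]
spatula_grip [([276.0, 112.0, 92.0, 95.0], 0.6)]
biscuit [([300.0, 174.0, 34.0, 26.0], 0.88)]
cooler [([271.0, 110.0, 99.0, 94.0], 0.79), ([249.0, 195.0, 18.0, 21.0], 0.53)]
stand [([216.0, 238.0, 62.0, 59.0], 0.75)]
jar [([247.0, 197.0, 20.0, 22.0], 0.85)]
can [([247.0, 340.0, 27.0, 38.0], 0.97)]
mug [([370.0, 143.0, 19.0, 29.0], 0.59)]
bowl [([369.0, 145.0, 21.0, 29.0], 0.32)]
packet [([182.0, 311.0, 42.0, 45.0], 0.71)]
spoon [([388.0, 180.0, 15.0, 20.0], 0.67)]
ramekin [([389.0, 180.0, 11.0, 11.0], 0.65), ([260.0, 203.0, 24.0, 24.0], 0.53)]
top [[422.2, 0.0, 326.4], [0.0, 422.2, 197.6], [0.0, 0.0, 1.0]] [[-0.0162, -0.9999, -0.002, 0.0081], [-0.9981, 0.0163, -0.0586, 0.5514], [0.0586, 0.0011, -0.9983, 1.5572], [0.0, 0.0, 0.0, 1.0]]
spatula [([315.0, 183.0, 16.0, 50.0], 0.64)]
spatula_grip []
biscuit [([324.0, 140.0, 14.0, 15.0], 0.66), ([368.0, 168.0, 33.0, 30.0], 0.62)]
cooler [([350.0, 138.0, 91.0, 81.0], 0.6), ([324.0, 139.0, 11.0, 14.0], 0.19)]
stand [([248.0, 155.0, 35.0, 42.0], 0.8)]
jar [([324.0, 139.0, 11.0, 14.0], 0.73), ([352.0, 140.0, 88.0, 75.0], 0.15)]
can [([186.0, 219.0, 26.0, 20.0], 0.73)]
mug [([432.0, 211.0, 32.0, 22.0], 0.82)]
bowl [([314.0, 181.0, 17.0, 52.0], 0.63), ([439.0, 162.0, 31.0, 32.0], 0.55)]
packet [([182.0, 171.0, 35.0, 15.0], 0.63)]
spoon [([393.0, 241.0, 39.0, 36.0], 0.75), ([181.0, 170.0, 37.0, 17.0], 0.59)]
ramekin [([323.0, 154.0, 17.0, 19.0], 0.58)]
1.3 [ 0.24113403 -0.49433122  0.20307029] [ 0.59968007 -0.59964706  0.37470227 -0.37470712] 0.0187
```

Run:
```python
import cv2
a=cv2.imread("pics/side0.png"); b=cv2.imread("pics/top0.png")
cv2.imwrite("pics/side0c.png",cv2.resize(a[100:310,180:420],None,fx=3.2,fy=2.8 if 0 else 2.85,interpolation=cv2.INTER_CUBIC))
cv2.imwrite("pics/top0c.png",cv2.resize(b[110:300,170:480],None,fx=2.58,fy=2.58,interpolation=cv2.INTER_CUBIC))
```

```text
(no output)
```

View pics/side0.png

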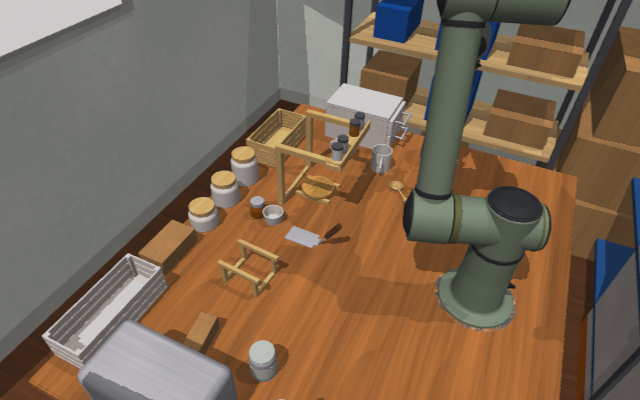

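View pics/top0.png

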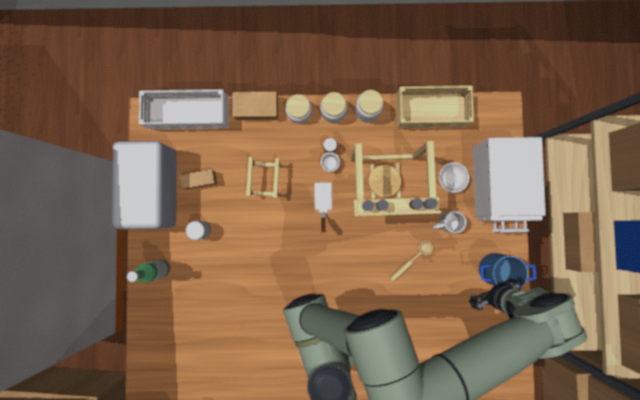

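View pics/side0c.png

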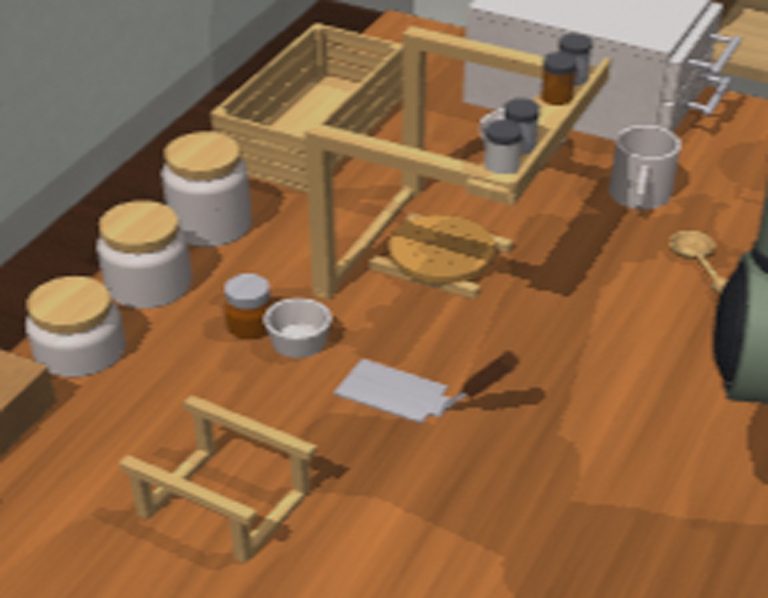

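View pics/top0c.png

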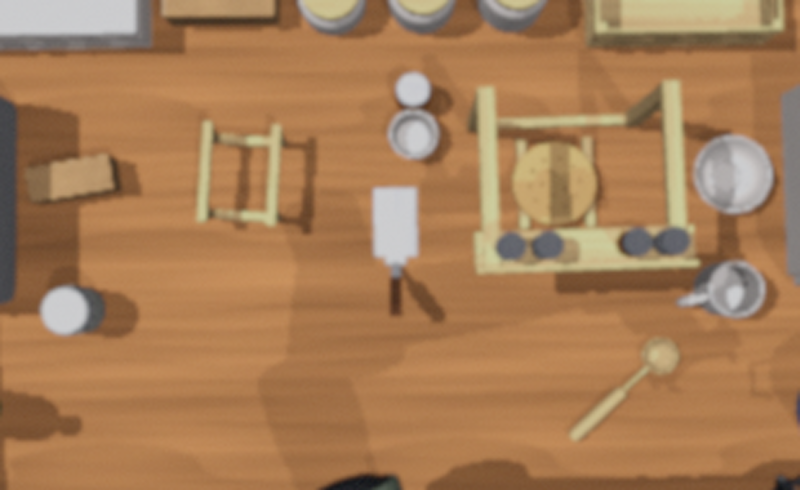

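```bash
cat > geo.py <<'E'
import numpy as np, cv2, json
K={}
def cal():
    from cell import bot
    return {c:(np.array(bot.calibration(c)["mtx"]),np.array(bot.calibration(c)["extrinsics"])) for c in ("side","top")}
def proj(C,P):
    m,e=C; P=np.atleast_2d(P); q=P@e[:3,:3].T+e[:3,3]; q=q@m.T; return q[:,:2]/q[:,2:]
def back(C,uv,z):
    m,e=C; d=np.linalg.inv(m)@np.array([uv[0],uv[1],1.]); R=e[:3,:3]; o=-R.T@e[:3,3]; d=R.T@d
    return o+d*(z-o[2])/d[2]
def xf(p,L):
    x,y,a=p[:3]; z=p[3] if len(p)>3 else 0
    L=np.atleast_2d(L); c,s=np.cos(a),np.sin(a)
    return np.c_[x+c*L[:,0]-s*L[:,1], y+s*L[:,0]+c*L[:,1], L[:,2]+z]
def zoom(im,x0,y0,x1,y1,f,grid=10):
    c=cv2.resize(im[y0:y1,x0:x1],None,fx=f,fy=f,interpolation=cv2.INTER_CUBIC)
    for u in range((x0//grid+1)*grid,x1,grid):
        cv2.line(c,(int((u-x0+.5)*f),0),(int((u-x0+.5)*f),6),(0,0,255),1); cv2.putText(c,str(u),(int((u-x0+.5)*f)-10,18),0,.35,(0,0,255),1)
    for v in range((y0//grid+1)*grid,y1,grid):
        cv2.line(c,(0,int((v-y0+.5)*f)),(6,int((v-y0+.5)*f)),(0,0,255),1); cv2.putText(c,str(v),(8,int((v-y0+.5)*f)+4),0,.35,(0,0,255),1)
    return c
E
python3 - <<'E'
import cv2
from geo import *
a=cv2.imread("pics/side0.png"); b=cv2.imread("pics/top0.png")
cv2.imwrite("pics/t_cool.png",zoom(b,345,135,447,220,7.5))
cv2.imwrite("pics/t_left.png",zoom(b,240,135,350,235,6 if 0 else 5.9))
cv2.imwrite("pics/s_cool.png",zoom(a,262,105,377,208,5.8))
cv2.imwrite("pics/s_left.png",zoom(a,212,190,350,300,5.4))
E
```

```text
(no output)
```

View pics/t_cool.png

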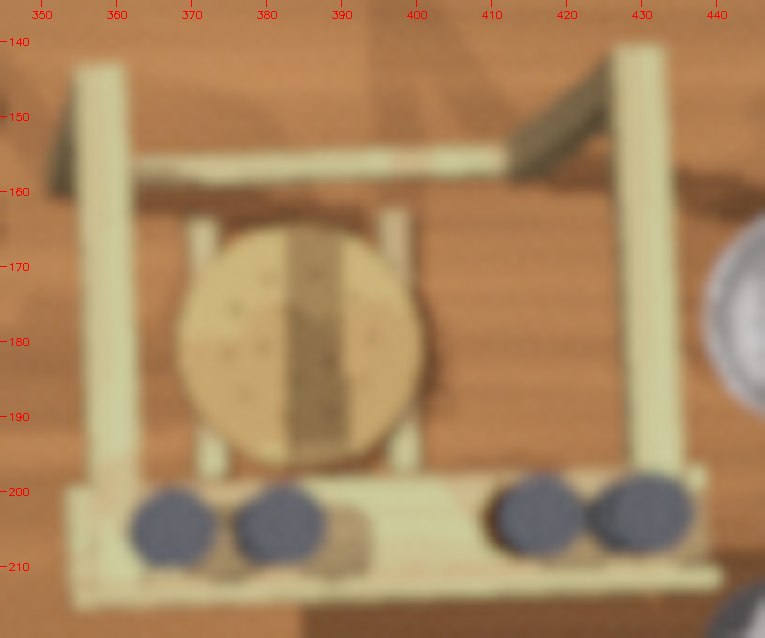

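View pics/t_left.png

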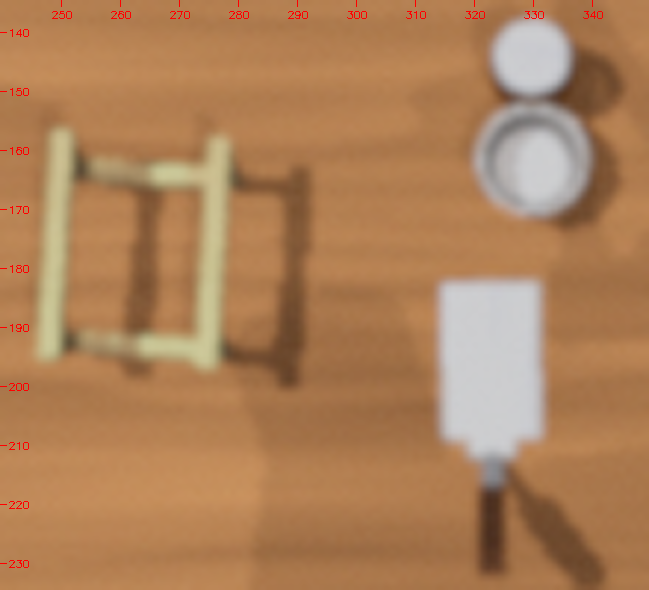

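View pics/s_cool.png

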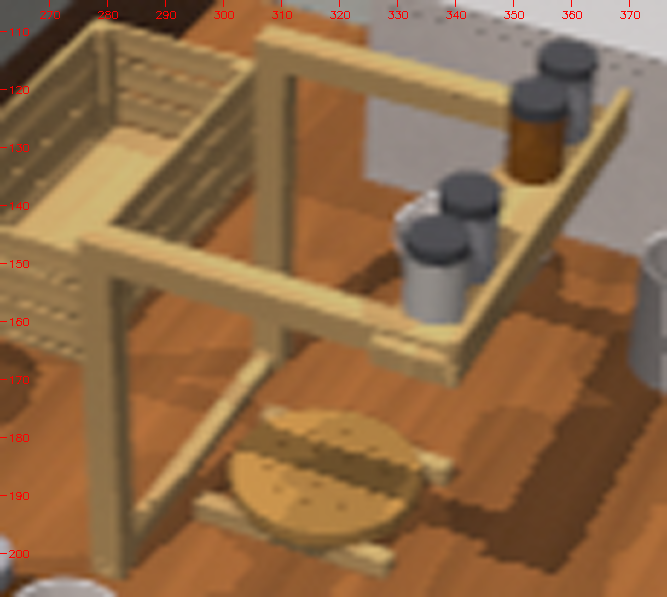

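View pics/s_left.png

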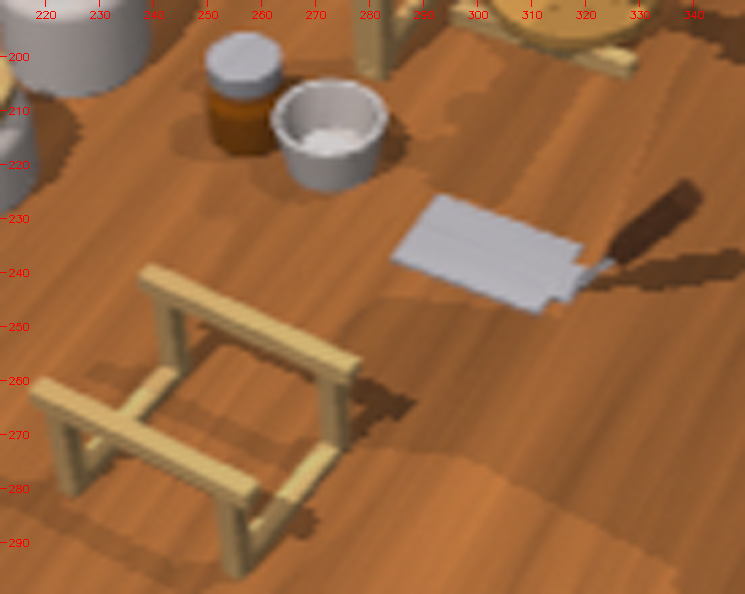

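```bash
cat > fit.py <<'E'
from geo import *
from scipy.optimize import least_squares
C=cal()
Z={"tl":("top",240,135,5.9),"tc":("top",345,135,7.5),"sc":("side",262,105,5.8),"sl":("side",212,190,5.4)}
def fit(name,obs,p0):
    U=[];L=[];cam=[]
    for v,x,y,l in obs:
        c,x0,y0,f=Z[v]; U.append((x0+x/f-.5,y0+y/f-.5)); L.append(l); cam.append(c)
    U=np.array(U);L=np.array(L,float)/1000
    def res(p,sel=None):
        W=xf(p,L); r=[]
        for i in range(len(U)):
            r.append(proj(C[cam[i]],W[i])[0]-U[i])
        return np.array(r)
    for sel in (None,"top","side"):
        idx=[i for i in range(len(U)) if sel is None or cam[i]==sel]
        if len(idx)<2: continue
        s=least_squares(lambda p:res(p)[idx].ravel(),p0,loss="soft_l1")
        print(name,sel,np.round(s.x,4),"rms",round(float(np.sqrt((res(s.x)[idx]**2).mean())),2))
        if sel is None: out=s.x; R=np.round(res(s.x),1).tolist()
    print("  ",R)
    return out
P={}
P["stand"]=fit("stand",[("tl",61,128,(70,48,80)),("tl",48,361,(-70,48,80)),("tl",219,137,(70,-48,80)),("tl",206,369,(-70,-48,80)),
 ("sl",32,388,(70,54,80)),("sl",52,376,(70,42,80)) if 0 else ("sl",45,378,(70,48,80)),("sl",243,500,(-70,54,80)),("sl",260,485,(-70,42,80)),
 ("sl",140,272,(70,-42,80)),("sl",155,263,(70,-54,80)),("sl",346,372,(-70,-42,80)),("sl",360,358,(-70,-54,80)),
 ("sl",238,577,(-61,54,0)),("sl",73,495,(49,54,0)),("sl",342,450,(-61,-42,0)),("sl",175,375,(49,-42,0))],[.6,.2,0])
P["spatula"]=fit("spatula",[("tl",440,281,(50,31,2.5)),("tl",542,281,(50,-31,2.5)),("tl",440,440,(-50,31,2.5)),("tl",543,440,(-50,-31,2.5)),("tl",492,573,(-131,0,106)),
 ("sl",392,258,(50,31,2.5)),("sl",438,195,(50,-31,2.5)),("sl",542,313,(-50,31,2.5)),("sl",583,243,(-50,-31,2.5)),("sl",690,190,(-128,0,108))],[.55,0,0])
P["cooler"]=fit("cooler",[("tc",204,220,(65,48,14)),("tc",395,210,(65,-48,14)),
 ("tc",75,608,(-130,135,230)),("tc",722,588,(-130,-135,260)),
 ("sc",392,553,(-65,48,14)),("sc",453,465,(-65,-48,14)),("sc",197,500,(65,54,14)),("sc",125,578,(80,125,0)),("sc",290,360,(80,-105,0)),("sc",457,385,(-130,135,230)),("sc",630,90,(-130,-135,260))],[.6,-.2,0])
c,x0,y0,f=Z["tc"]; print("biscuit top",np.round(back(C["top"],(x0+300.5/f-.5,y0+345.5/f-.5),.026),4))
c,x0,y0,f=Z["sc"]; print("biscuit side",np.round(back(C["side"],(x0+326/f-.5,y0+475/f-.5),.027),4))
json.dump({k:v.tolist() for k,v in P.items()},open("poses.json","w"))
E
python3 fit.py
```

```text
stand None [ 0.6301  0.2291 -0.0789] rms 0.75
stand top [ 0.6268  0.2284 -0.0651] rms 0.22
stand side [ 0.6309  0.2292 -0.0819] rms 0.73
   [[0.2, -0.7], [-0.5, -1.4], [-0.0, -0.5], [-0.5, -1.1], [-0.3, -0.2], [-1.3, 0.3], [0.5, -0.9], [-0.1, -1.1], [0.1, 0.2], [-0.3, -0.6], [0.7, 0.1], [0.4, -0.1], [0.8, 0.7], [1.1, 0.2], [-0.0, 1.7], [1.5, 1.2]]
spatula None [0.562  0.0139 0.0073] rms 0.59
spatula top [ 0.5596  0.0126 -0.0083] rms 0.35
spatula side [0.5637 0.0147 0.0258] rms 0.31
   [[-0.2, -0.1], [-1.0, -0.5], [0.4, -0.5], [-0.5, -0.9], [0.1, -1.1], [0.4, -0.0], [0.5, -0.5], [0.2, -0.1], [0.7, 0.2], [0.8, 1.1]]
cooler None [ 0.6144 -0.2218  0.0127] rms 0.64
cooler top [ 0.6117 -0.2221  0.0184] rms 0.22
cooler side [ 0.6161 -0.2216  0.011 ] rms 0.54
   [[0.0, -0.9], [0.2, -0.3], [-0.6, -1.0], [-0.3, -1.0], [0.6, 0.3], [0.4, -0.3], [0.5, -0.2], [0.2, -0.1], [-0.6, 1.3], [0.5, 0.4], [1.5, -0.3]]
biscuit top [ 0.6106 -0.2177  0.026 ]
biscuit side [ 0.6122 -0.209   0.027 ]
```

```bash
cat > rob.py <<'E'
from cell import bot
import numpy as np
from scipy.spatial.transform import Rotation as R
GL=np.array([-.112,0,.084])
def toolR(th,psi,flip=1,dp=0.0):
    """th approach below level, psi yaw, flip jaw sign, dp pitch correction of spatula about its y"""
    y=np.array([np.cos(th)*np.cos(psi),np.cos(th)*np.sin(psi),-np.sin(th)])
    x=flip*np.array([-np.sin(psi),np.cos(psi),0]); z=np.cross(x,y)
    return np.c_[x,y,z]
def quat(M):
    q=R.from_matrix(M).as_quat(); return [q[3],q[0],q[1],q[2]]
def spat2tcp(pos,psi,th,flip=1,gl=GL,depth=None):
    """pos: spatula origin world -> TCP pos, quat (level spatula)"""
    d=bot.grip_depth if depth is None else depth
    M=toolR(th,psi,flip); c,s=np.cos(psi),np.sin(psi)
    g=np.array(pos)+np.array([[c,-s,0],[s,c,0],[0,0,1]])@gl
    return g+d*M[:,1],quat(M)
E
python3 - <<'E'
from rob import *
import cv2
from geo import *
t0=bot.read_clock()
pts={"A":(.562,.014,0,0),"A+":(.562,.014,.08,0),"B":(.464,-.222,.01,.013),"C":(.614,-.222,.005,.013),"C+":(.614,-.222,.03,.013),"D":(.385,-.222,.03,.013),"D2":(.385,-.1,.1,.0),"E":(.629,.229,.12,-.075),"E-":(.629,.229,.06,-.075),"F":(.48,.24,.06,-.075)}
for fl in (1,-1):
  for th in (25,30,35,40,45,50):
    out=[]
    for k,v in pts.items():
        p,q=spat2tcp(v[:3],v[3],np.radians(th),fl)
        s=bot.solve_ik(p,q); out.append((k,None if s is None else np.round(s,2).tolist()))
    print(fl,th,[k for k,s in out if s is None],"" if th not in(35,) else out)
print(bot.read_clock()-t0)
# overlay
C=cal()
P={"stand":(.629,.229,-.072),"spatula":(.562,.0137,.005),"cooler":(.614,-.222,.014)}
def box(x0,x1,y0,y1,z0,z1):
    v=np.array([[x,y,z] for x in(x0,x1) for y in(y0,y1) for z in(z0,z1)],float)
    e=[(i,j) for i in range(8) for j in range(i+1,8) if bin(i^j).count("1")==1]
    return [(v[i],v[j]) for i,j in e]
M={"stand":box(-70,70,42,54,80,80)+box(-70,70,-54,-42,80,80)+box(-61,-49,42,54,0,68)+box(-61,-49,-54,-42,0,68)+box(49,61,42,54,0,68)+box(49,61,-54,-42,0,68),
"spatula":box(-50,50,-31,31,2.5,2.5)+[((-60,0,2),(-128,0,108))],
"cooler":box(-65,65,42,54,0,14)+box(-65,65,-54,-42,0,14)+box(80,100,105,125,0,230)+box(80,100,-125,-105,0,230)+box(-130,-80,-135,135,230,230)}
circ=[(60*np.cos(a),60*np.sin(a)) for a in np.linspace(0,2*np.pi,49)]
for c,(x0,y0,x1,y1,f) in {"side":(212,105,377,300,3.0),"top":(240,130,447,235,3.8)}.items():
    im=cv2.imread(f"pics/{c}0.png"); z=cv2.resize(im[y0:y1,x0:x1],None,fx=f,fy=f,interpolation=cv2.INTER_CUBIC)
    def dr(a,b,p,col):
        u=proj(C[c],xf(p,np.array([a,b],float)/1000)); u=(u-[x0,y0]+.5)*f
        cv2.line(z,tuple(np.int32(u[0]*16).tolist()),tuple(np.int32(u[1]*16).tolist()),col,1,cv2.LINE_AA,4)
    for k,L in M.items():
        for a,b in L: dr(a,b,P[k],(255,0,0))
    for h in (14,28):
        for i in range(48): dr((*circ[i],h),(*circ[i+1],h),(.612,-.215,0),(0,0,255))
    cv2.imwrite(f"pics/ov_{c}.png",z); print(z.shape)
E
```

```text
1 25 ['A', 'A+', 'C', 'C+', 'D2', 'F'] 
1 30 ['A', 'A+', 'D2', 'F'] 
1 35 ['A', 'A+', 'D2'] [('A', None), ('A+', None), ('B', [-1.48, 0.32, -1.28, -0.14, 0.96, -1.43]), ('C', [-0.97, 0.46, -1.22, -0.78, 0.75, -0.71]), ('C+', [-0.97, 0.36, -1.21, -0.67, 0.75, -0.71]), ('D', [-1.83, 0.3, -1.18, 0.45, 0.91, -2.02]), ('D2', None), ('E', [0.57, 0.14, -1.09, -0.5, -0.52, 0.41]), ('E-', [0.57, 0.32, -1.15, -0.75, -0.52, 0.41]), ('F', [0.92, 0.2, -1.28, -0.57, -0.76, 0.72])]
1 40 ['A', 'A+', 'D2'] 
1 45 ['A', 'A+'] 
1 50 ['A'] 
-1 25 ['A', 'A+', 'C', 'C+', 'D2', 'F'] 
-1 30 ['A', 'A+', 'D2', 'F'] 
-1 35 ['A', 'A+', 'D2'] [('A', None), ('A+', None), ('B', [-1.48, 0.32, -1.28, -0.14, 0.96, 1.71]), ('C', [-0.97, 0.46, -1.22, -0.78, 0.75, 2.43]), ('C+', [-0.97, 0.36, -1.21, -0.67, 0.75, 2.43]), ('D', [-1.83, 0.3, -1.18, 0.45, 0.91, 1.12]), ('D2', None), ('E', [0.57, 0.14, -1.09, -0.5, -0.52, -2.73]), ('E-', [0.57, 0.32, -1.15, -0.75, -0.52, -2.73]), ('F', [0.92, 0.2, -1.28, -0.57, -0.76, -2.42])]
-1 40 ['A', 'A+', 'D2'] 
-1 45 ['A', 'A+'] 
-1 50 ['A'] 
0.0
(585, 495, 3)
(399, 787, 3)
```

View pics/ov_side.png

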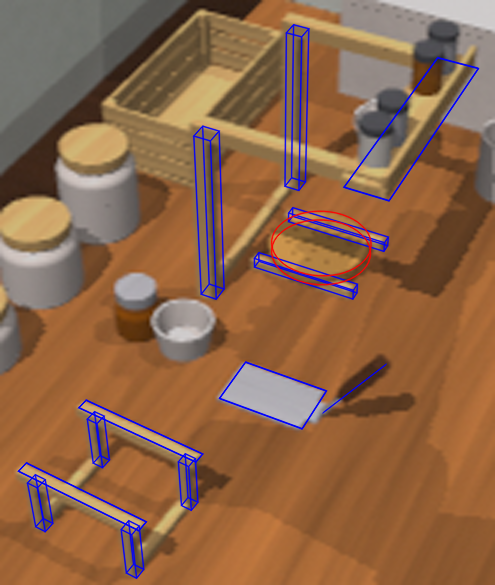

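View pics/ov_top.png

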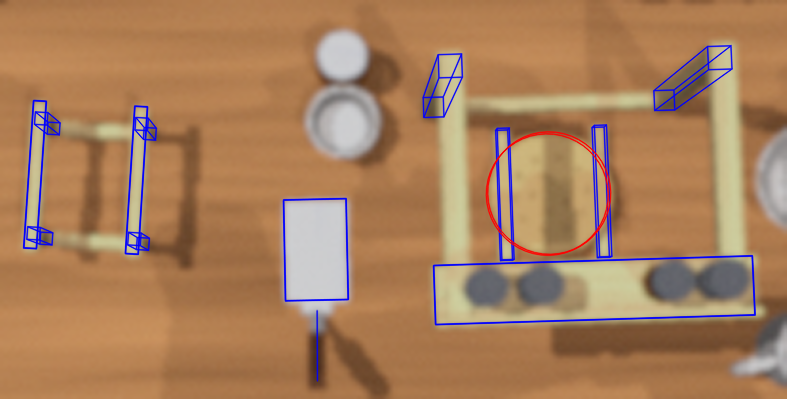

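Run:
```python
from rob import *
def ok(pos,psi,th):
    p,q=spat2tcp(pos,psi,np.radians(th),-1); return bot.solve_ik(p,q)
print("A by theta",[(th,None if (s:=ok((.562,.014,0.0),0,th)) is None else np.round(s,2).tolist()) for th in (50,52,55,58,62,70,80,90)])
for th in (38,42,45,48):
    print("th",th)
    for z in (.02,.1,.2,.3):
        print(" z",z,[(y,[round(x,2) for x in np.arange(.36,.70,.02) if ok((x,y,z),0,th) is not None][:1]) for y in (-.222,-.15,-.1,-.05,0,.05,.1,.15,.23,.3)])
# yaw variants at y=0, th=42
for psi in (-.6,-.3,.3,.6,.9):
    print("psi",psi,[(y,[round(x,2) for x in np.arange(.36,.70,.02) if ok((x,y,.1),psi,42) is not None][:1]) for y in (-.222,-.1,0,.1,.23)])
# retract & putdown
for th in (38,42,45): print(th,"retract minx",[round(x,3) for x in np.arange(.30,.62,.02) if ok((x,-.222,.03),.013,th) is None])
```

```text
A by theta [(50, None), (52, None), (55, [-0.22, 0.09, -1.28, -0.4, 0.13, 2.96]), (58, [-0.21, 0.08, -1.22, -0.28, 0.11, 2.96]), (62, [-0.2, 0.07, -1.15, -0.13, 0.09, 2.97]), (70, [-0.18, 0.11, -1.0, 0.12, 0.06, 2.98]), (80, [-0.15, 0.19, -0.82, 0.39, 0.03, 2.99]), (90, [-0.13, 0.3, -0.64, 0.64, 0.0, 3.01])]
th 38
 z 0.02 [(-0.222, [np.float64(0.36)]), (-0.15, [np.float64(0.64)]), (-0.1, [np.float64(0.66)]), (-0.05, [np.float64(0.68)]), (0, [np.float64(0.68)]), (0.05, [np.float64(0.68)]), (0.1, [np.float64(0.68)]), (0.15, [np.float64(0.66)]), (0.23, [np.float64(0.58)]), (0.3, [np.float64(0.36)])]
 z 0.1 [(-0.222, [np.float64(0.36)]), (-0.15, [np.float64(0.36)]), (-0.1, [np.float64(0.62)]), (-0.05, [np.float64(0.64)]), (0, [np.float64(0.64)]), (0.05, [np.float64(0.64)]), (0.1, [np.float64(0.64)]), (0.15, [np.float64(0.6)]), (0.23, [np.float64(0.36)]), (0.3, [np.float64(0.36)])]
 z 0.2 [(-0.222, [np.float64(0.36)]), (-0.15, [np.float64(0.36)]), (-0.1, [np.float64(0.36)]), (-0.05, [np.float64(0.44)]), (0, [np.float64(0.46)]), (0.05, [np.float64(0.46)]), (0.1, [np.float64(0.36)]), (0.15,
[... 3424 characters left out ...]
1, [np.float64(0.36)]), (0.15, [np.float64(0.36)]), (0.23, [np.float64(0.36)]), (0.3, [np.float64(0.36)])]
 z 0.3 [(-0.222, [np.float64(0.36)]), (-0.15, [np.float64(0.36)]), (-0.1, [np.float64(0.36)]), (-0.05, [np.float64(0.42)]), (0, [np.float64(0.42)]), (0.05, [np.float64(0.42)]), (0.1, [np.float64(0.36)]), (0.15, [np.float64(0.36)]), (0.23, [np.float64(0.36)]), (0.3, [np.float64(0.36)])]
psi -0.6 [(-0.222, [np.float64(0.54)]), (-0.1, [np.float64(0.5)]), (0, [np.float64(0.36)]), (0.1, [np.float64(0.36)]), (0.23, [np.float64(0.36)])]Traceback (most recent call last):
  File "<stdin>", line 11, in <module>
  File "<stdin>", line 3, in ok
ValueError: time passes only in moves, steps and waits
```

```bash
cat > edge.py <<'E'
from geo import *
from scipy.optimize import minimize
def contour_score(im,C,W,closed=True):
    """W: world pts along contour; mean abs gradient normal to the projected contour"""
    u=proj(C,W); t=np.roll(u,-1,0)-np.roll(u,1,0); n=np.c_[-t[:,1],t[:,0]]; n/=np.linalg.norm(n,axis=1,keepdims=True)+1e-9
    def samp(q): 
        return np.stack([cv2.remap(im[:,:,k].astype(np.float32),q[:,0].astype(np.float32)[None],q[:,1].astype(np.float32)[None],cv2.INTER_LINEAR)[0] for k in range(3)],1)
    g=samp(u+.8*n)-samp(u-.8*n)
    return np.linalg.norm(g,axis=1)
E
python3 - <<'E'
from edge import *
from rob import *
C=cal(); ims={c:cv2.imread(f"pics/{c}0.png") for c in("side","top")}
a=np.linspace(0,2*np.pi,120,endpoint=False); circ=np.c_[.06*np.cos(a),.06*np.sin(a),0*a+.028]
circb=circ.copy(); circb[:,2]=.014
def rect(x0,x1,y0,y1,z,n=25):
    s=np.linspace(0,1,n,endpoint=False)
    return np.r_[np.c_[x0+(x1-x0)*s,0*s+y0,0*s+z],np.c_[0*s+x1,y0+(y1-y0)*s,0*s+z],np.c_[x1-(x1-x0)*s,0*s+y1,0*s+z],np.c_[0*s+x0,y1-(y1-y0)*s,0*s+z]]
for c in("top","side"):
    best=max(((contour_score(ims[c],C[c],xf((x,y,0),circ)).mean(),x,y) for x in np.arange(.60,.626,.001) for y in np.arange(-.23,-.2,.001)))
    print("biscuit",c,np.round(best,4))
    best=max(((contour_score(ims[c],C[c],xf((x,y,w),rect(-.05,.05,-.031,.031,.0025))).mean(),x,y,w) for x in np.arange(.552,.572,.001) for y in np.arange(.006,.022,.001) for w in np.arange(-.04,.05,.006)))
    print("blade",c,np.round(best,4))
    R1=rect(-.07,.07,.042,.054,.08);R2=rect(-.07,.07,-.054,-.042,.08)
    best=max(((contour_score(ims[c],C[c],xf((x,y,w),R1)).mean()+contour_score(ims[c],C[c],xf((x,y,w),R2)).mean(),x,y,w) for x in np.arange(.618,.64,.001) for y in np.arange(.22,.238,.001) for w in np.arange(-.1,-.04,.006)))
    print("stand",c,np.round(best,4))
th=np.radians(56)
for k,(p,psi) in {"A":((.561,.0135,0),0),"A85":((.561,.0135,0.004),0),"Aup":((.561,.0135,.15),0),"B":((.45,-.222,.02),.013),"Blow":((.45,-.222,.004),.013),"C":((.605,-.22,.004),.013),"Cl":((.605,-.22,.022),.013),"D":((.39,-.222,.022),.013),"Dh":((.39,-.222,.2),.013),"M":((.5,0,.2),0),"Eh":((.629,.229,.16),-.072),"El":((.629,.229,.06),-.072),"F":((.46,.241,.06),-.072)}.items():
    t,q=spat2tcp(p,psi,th,1); s=bot.solve_ik(t,q); print(k,None if s is None else np.round(s,3).tolist())
E
```

```text
biscuit top [49.1173  0.611  -0.217 ]
blade top [7.14754e+01 5.61000e-01 1.30000e-02 2.00000e-03]
stand top [ 1.111407e+02  6.270000e-01  2.280000e-01 -7.000000e-02]
biscuit side [51.0235  0.614  -0.212 ]
blade side [ 9.91508e+01  5.64000e-01  1.60000e-02 -4.00000e-03]
stand side [ 1.567134e+02  6.300000e-01  2.310000e-01 -7.000000e-02]
A [-0.222, 0.084, -1.264, -0.359, 0.124, -0.185]
A85 [-0.222, 0.069, -1.258, -0.338, 0.124, -0.185]
Aup [-0.222, -0.298, -0.995, 0.292, 0.124, -0.185]
B [-1.213, 0.039, -1.123, 0.184, 0.554, -1.162]
Blow [-1.213, 0.086, -1.146, 0.115, 0.554, -1.162]
C [-0.804, 0.245, -0.96, -0.067, 0.42, -0.723]
Cl [-0.804, 0.203, -0.941, -0.006, 0.42, -0.723]
D [-1.444, -0.001, -1.145, 0.35, 0.589, -1.434]
Dh [-1.444, -0.305, -0.811, 0.989, 0.589, -1.434]
M [-0.353, -0.515, -0.956, 0.566, 0.195, -0.296]
Eh [0.455, 0.026, -0.697, 0.32, -0.285, 0.45]
El [0.455, 0.177, -0.844, 0.021, -0.285, 0.45]
F [0.748, -0.016, -1.048, 0.107, -0.421, 0.727]
```

Run:
```python
from rob import *
import cv2
th=np.radians(56); psi=0.0; S=(.5622,.0143,0)
t,q=spat2tcp(S,psi,th,1); d=toolR(th,psi)[:,1]
t0=bot.read_clock()
bot.move_pose(t-.10*d,q); t1=bot.read_clock()
bot.move_linear(t-.03*d,speed=.15); 
bot.camera("side"); im=bot.camera("side"); cv2.imwrite("pics/side1.png",im[:,:,::-1])
im=bot.camera("top"); cv2.imwrite("pics/top1.png",im[:,:,::-1])
print(t0,t1,bot.read_clock(),bot.read_position(),t,np.round(bot.read_ft_force(),2))
a=cv2.imread("pics/side1.png"); b=cv2.imread("pics/top1.png")
A=cv2.resize(a[170:270,260:390],None,fx=4,fy=4,interpolation=cv2.INTER_CUBIC); B=cv2.resize(b[170:290,280:370],None,fx=3.333,fy=3.333,interpolation=cv2.INTER_CUBIC)[:400]
B=cv2.copyMakeBorder(B,0,400-B.shape[0],0,0,cv2.BORDER_CONSTANT)
o=np.hstack([A,B]); o=cv2.resize(o,None,fx=min(1,800/o.shape[1]),fy=min(1,800/o.shape[1])); print(o.shape); cv2.imwrite("pics/v1.png",o)
```

```text
1.3 3.2167 3.9833 [0.44415345 0.01407451 0.09420319] [0.46065691 0.0143     0.068497  ] [ 1.08  0.8  -0.61]
(390, 800, 3)
```

View pics/v1.png

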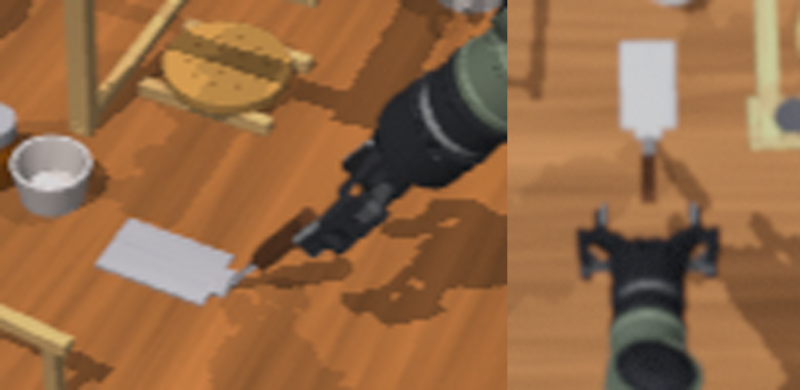

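Run:
```python
from rob import *
import cv2
th=np.radians(56); psi=0.0; S=(.5622,.0143,0)
t,q=spat2tcp(S,psi,th,1)
f0=np.array(bot.read_ft_force())
print("stop",bot.move_linear(t,speed=.06,until_force=8), np.round(np.array(bot.read_position())-t,4))
bot.set_gripper(0.0,110)
print(bot.read_gripper_width(),np.round(bot.read_ft_force()-f0,2),bot.read_position(),bot.read_clock())
for c in("side","top"):
    cv2.imwrite(f"pics/{c}2.png",bot.camera(c)[:,:,::-1])
a=cv2.imread("pics/side2.png"); b=cv2.imread("pics/top2.png")
A=cv2.resize(a[170:270,260:390],None,fx=4,fy=4,interpolation=cv2.INTER_CUBIC); B=cv2.resize(b[170:290,290:360],None,fx=3.333,fy=3.333,interpolation=cv2.INTER_CUBIC)[:400]
o=np.hstack([A,B]); cv2.imwrite("pics/v2.png",o); print(o.shape)
```

```text
stop False [-0.0002  0.0001  0.    ]
0.1801447178120466 [-4.63 -1.38  6.39] [0.46088089 0.014156   0.06886627] 5.275
(400, 753, 3)
```

View pics/v2.png

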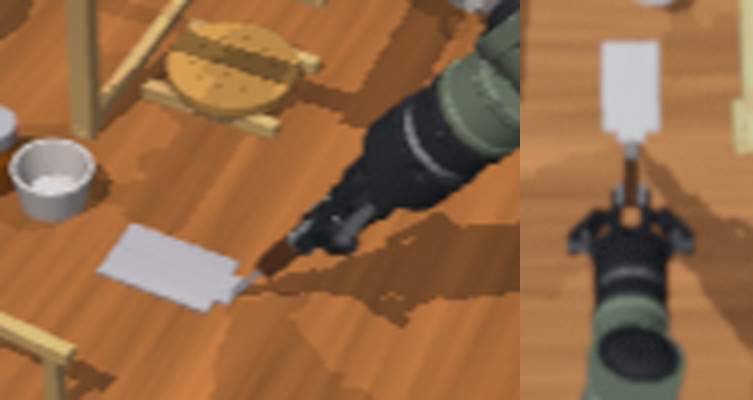

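```bash
python3 - <<'E'
from rob import *
from geo import *
C=cal(); 
tcp=np.array([.4609,.0142,.0689]); d=toolR(np.radians(56),0)[:,1]
h=lambda s:np.array([.5625-.06-.53*s,.0145,.848*s+.001])
for c,(x0,y0,x1,y1,f) in {"side":(290,180,360,255,10.),"top":(300,195,350,270,8.)}.items():
    im=cv2.imread(f"pics/{c}2.png"); z=cv2.resize(im[y0:y1,x0:x1],None,fx=f,fy=f,interpolation=cv2.INTER_CUBIC)
    def pt(p,col,l):
        u=((proj(C[c],p)[0]-[x0,y0]+.5)*f).astype(int); cv2.circle(z,tuple(u.tolist()),4,col,1); cv2.putText(z,l,(int(u[0])+6,int(u[1])),0,.4,col,1)
    pt(tcp,(0,255,0),"tcp"); pt(tcp-.0187*d,(0,255,0),"g")
    for s in (0,.05,.098,.128): pt(h(s),(0,0,255),str(int(s*1000)))
    cv2.imwrite(f"pics/v3{c}.png",z); print(z.shape)
E
python3 - <<'E'
import cv2
a=cv2.imread("pics/v3side.png");b=cv2.imread("pics/v3top.png")
a=cv2.resize(a,None,fx=.6,fy=.6);b=cv2.resize(b,None,fx=.75,fy=.75)
import numpy as np
h=max(a.shape[0],b.shape[0]); p=lambda i:cv2.copyMakeBorder(i,0,h-i.shape[0],0,0,0)
cv2.imwrite("pics/v3.png",np.hstack([p(a),p(b)]))
E
```

```text
(750, 700, 3)
(600, 400, 3)
```

View pics/v3.png

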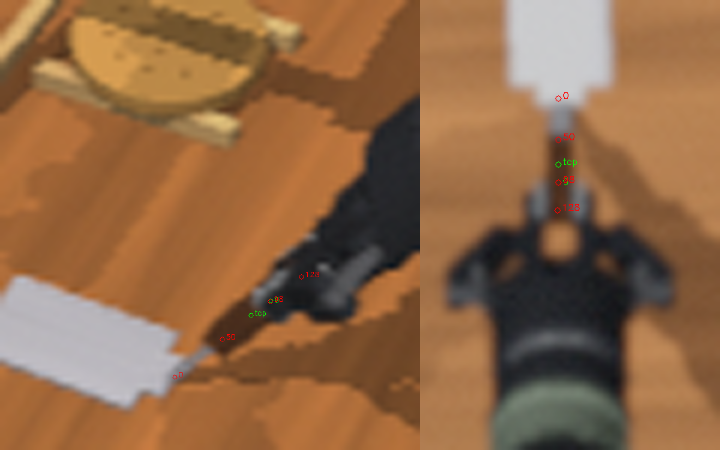

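Run:
```python
from rob import *
import cv2
th=np.radians(56); psi=0.0; S=(.5622,.0143,0)
t,q=spat2tcp(S,psi,th,1); d=toolR(th,psi)[:,1]
bot.set_gripper(0.6); 
print("stop",bot.move_linear(t+.008*d,speed=.05,until_force=8))
bot.set_gripper(0.0,110)
p=bot.read_position(); print(bot.read_gripper_width(),np.round(bot.read_ft_force(),2),p,bot.read_clock())
np.save("grasp_tcp.npy",np.array(p))
bot.move_linear(np.array(p)+[0,0,.10],speed=.12)
print(bot.read_gripper_width(),np.round(bot.read_ft_force(),2),np.round(bot.read_moment(),3),bot.read_position(),bot.read_clock())
for c in("side","top"):
    cv2.imwrite(f"pics/{c}3.png",bot.camera(c)[:,:,::-1])
a=cv2.imread("pics/side3.png"); b=cv2.imread("pics/top3.png")
A=cv2.resize(a[150:250,260:390],None,fx=4,fy=4,interpolation=cv2.INTER_CUBIC); B=cv2.resize(b[160:280,290:360],None,fx=3.333,fy=3.333,interpolation=cv2.INTER_CUBIC)[:400]
o=np.hstack([A,B]); cv2.imwrite("pics/v4.png",o)
```

```text
stop False
0.18566701184562176 [-3.2  -0.76  5.81] [0.46522863 0.01423142 0.06219855] 6.525
0.189448335231858 [-0.14  0.06 -1.83] [-0.003  0.937 -0.064] [0.46425906 0.01441651 0.16107455] 7.5083
```

View pics/v4.png

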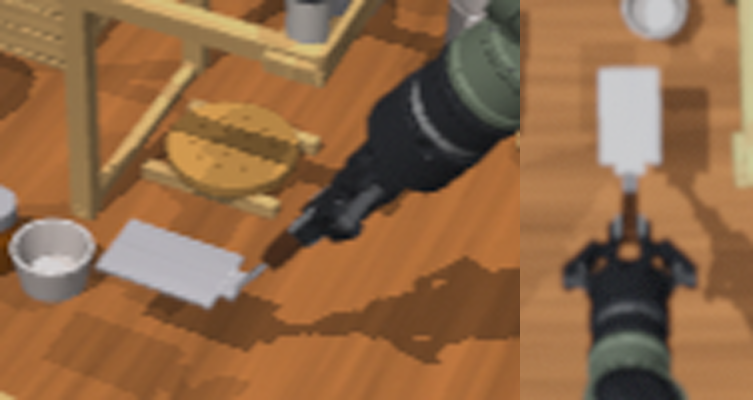

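```bash
cat > blade.py <<'E'
from edge import *
from scipy.spatial.transform import Rotation as R
from scipy.optimize import differential_evolution
def rectpts(x0,x1,y0,y1,z,n=25):
    s=np.linspace(0,1,n,endpoint=False)
    return np.r_[np.c_[x0+(x1-x0)*s,0*s+y0,0*s+z],np.c_[0*s+x1,y0+(y1-y0)*s,0*s+z],np.c_[x1-(x1-x0)*s,0*s+y1,0*s+z],np.c_[0*s+x0,y1-(y1-y0)*s,0*s+z]]
BL=rectpts(-.05,.05,-.031,.031,.0025)
BIAS={"top":np.array([-.0015,-.0015,0]),"side":np.array([.0015,.0015,0])}
def fit_blade(ims,C,p0,rng=(.006,.006,.008,.04,.08,.04)):
    # p: x y z yaw pitch roll ; pitch>0 = nose down (rot about y)
    def W(p,c): return BL@R.from_euler("ZYX",[p[3],p[4],p[5]]).as_matrix().T+p[:3]+BIAS[c]
    def f(p): return -sum(contour_score(ims[c],C[c],W(p,c)).mean() for c in ims)
    b=[(a-r,a+r) for a,r in zip(p0,rng)]
    s=differential_evolution(f,b,seed=1,maxiter=60,popsize=12,tol=1e-4)
    return s.x,s.fun,f
E
python3 - <<'E'
from blade import *
C=cal()
for n,p0 in ((0,(.5625,.0145,0,0,0,0)),(3,(.5615,.0145,.099,0,0,0))):
    ims={c:cv2.imread(f"pics/{c}{n}.png") for c in("side","top")}
    x,v,f=fit_blade(ims,C,p0); print(n,np.round(x,4),round(v,1),"at p0",round(f(np.array(p0)),1))
    print("  pitch scan",[(round(pt,3),round(min(f(np.array([x[0],x[1]+0,z,x[3],pt,0])) for z in np.arange(p0[2]-.008,p0[2]+.009,.001)),1)) for pt in np.arange(-.08,.081,.02)])
E
```

```text
0 [ 0.562   0.0149  0.0008 -0.017   0.0077 -0.0174] -172.3 at p0 -170.5
  pitch scan [(np.float64(-0.08), np.float32(-156.1)), (np.float64(-0.06), np.float32(-161.3)), (np.float64(-0.04), np.float32(-165.7)), (np.float64(-0.02), np.float32(-169.0)), (np.float64(0.0), np.float32(-170.8)), (np.float64(0.02), np.float32(-170.6)), (np.float64(0.04), np.float32(-168.1)), (np.float64(0.06), np.float32(-163.7)), (np.float64(0.08), np.float32(-156.9))]
3 [ 0.5605  0.0152  0.0984  0.004  -0.0036 -0.0212] -191.1 at p0 -181.3
  pitch scan [(np.float64(-0.08), np.float32(-175.6)), (np.float64(-0.06), np.float32(-181.7)), (np.float64(-0.04), np.float32(-186.5)), (np.float64(-0.02), np.float32(-188.9)), (np.float64(0.0), np.float32(-189.1)), (np.float64(0.02), np.float32(-186.6)), (np.float64(0.04), np.float32(-181.5)), (np.float64(0.06), np.float32(-174.0)), (np.float64(0.08), np.float32(-164.7))]
```

```bash
cat >> rob.py <<'E'
TH=np.radians(56)
OFF=np.array([.0967,.0005,-.0622])
def S2tcp(S,psi):
    c,s=np.cos(psi),np.sin(psi)
    return np.array(S)-np.array([[c,-s,0],[s,c,0],[0,0,1]])@OFF, quat(toolR(TH,psi,1))
def tcp2S(p,psi):
    c,s=np.cos(psi),np.sin(psi)
    return np.array(p)+np.array([[c,-s,0],[s,c,0],[0,0,1]])@OFF
E
python3 - <<'E'
from rob import *
import cv2
B=(.44,-.2185,.05); psi=.013
t,q=S2tcp(B,psi)
print(None if (s:=bot.solve_ik(t,q)) is None else np.round(s,3))
try:
    bot.move_linear(t,speed=.15,rotation=q); print("linear")
except bot.PlanningError as e:
    print(e); bot.move_pose(t,q)
print(np.round(bot.read_position()-t,4),tcp2S(bot.read_position(),psi),bot.read_clock())
t,q=S2tcp((.44,-.2185,.006),psi); bot.move_linear(t,speed=.08)
print(np.round(bot.read_position()-t,4),bot.read_clock(),np.round(bot.read_ft_force(),2))
for c in("side","top"):
    cv2.imwrite(f"pics/{c}4.png",bot.camera(c)[:,:,::-1])
a=cv2.imread("pics/side4.png"); b=cv2.imread("pics/top4.png")
A=cv2.resize(a[105:235,270:440],None,fx=3,fy=3,interpolation=cv2.INTER_CUBIC); B=cv2.resize(b[135:265,345:440],None,fx=3,fy=3,interpolation=cv2.INTER_CUBIC)[:400]
o=np.hstack([A,B]); cv2.imwrite("pics/v5.png",o); print(o.shape)
E
```

```text
[-1.227 -0.033 -1.096  0.292  0.557 -1.179]
linear
[0.0001 0.0006 0.    ] [ 0.4401229  -0.21789829  0.0500237 ] 9.55
[0.0002 0.0001 0.0002] 10.25 [-0.47 -0.18 -0.54]
(390, 795, 3)
```

View pics/v5.png

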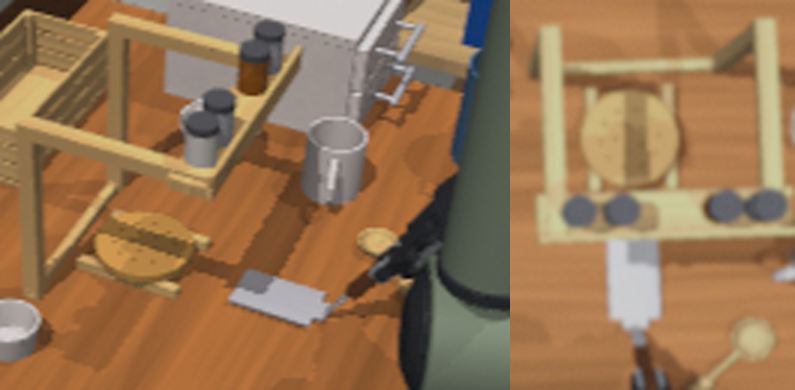

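Run:
```python
from blade import *
from rob import bot,tcp2S
C=cal(); S=tcp2S(bot.read_position(),.013); print(S)
ims={c:cv2.imread(f"pics/{c}4.png") for c in("side",)}
p0=(S[0],S[1],S[2],.013,0,0)
for rng in ((.008,.008,.0001,.04,.0001,.0001),(.008,.008,.008,.04,.06,.0001)):
    x,v,f=fit_blade(ims,C,p0,rng); print(np.round(x,4),round(v,1),round(f(np.array(p0)),1))
f0=[np.array(bot.read_ft_force()) for _ in range(3)]; print(np.round(f0,2))
# overlay in both: blade at S, battens
P=(.614,-.222,.0137)
for c,(x0,y0,x1,y1,fz) in {"side":(285,160,390,225,4.4),"top":(350,150,425,260,4.0)}.items():
    im=cv2.imread(f"pics/{c}4.png"); z=cv2.resize(im[y0:y1,x0:x1],None,fx=fz,fy=fz,interpolation=cv2.INTER_CUBIC)
    def dr(W,col):
        u=((proj(C[c],W+BIAS[c])-[x0,y0]+.5)*fz*16).astype(np.int32); cv2.polylines(z,[u.reshape(-1,1,2)],True,col,1,cv2.LINE_AA,4)
    dr(xf(p0[:2]+(.013,S[2]),BL),(0,0,255))
    for s in(1,-1): dr(xf(P,rectpts(-.065,.065,s*.048-.006,s*.048+.006,.014)),(255,0,0))
    a=np.linspace(0,6.28,60); dr(np.c_[.6125+.06*np.cos(a),-.2145+.06*np.sin(a),0*a+.028],(0,255,0))
    cv2.imwrite(f"pics/v6{c}.png",z)
a=cv2.imread("pics/v6side.png");b=cv2.imread("pics/v6top.png"); h=max(a.shape[0],b.shape[0])
p=lambda i:cv2.copyMakeBorder(i,0,h-i.shape[0],0,0,0); cv2.imwrite("pics/v6.png",np.hstack([p(a),p(b)])); print(h,a.shape,b.shape)
```

```text
[ 0.4402521 -0.2188973  0.0064794]
[ 4.404e-01 -2.174e-01  6.400e-03  1.910e-02 -1.000e-04 -1.000e-04] -95.9 -91.1
[ 0.4396 -0.2151  0.0087  0.0106  0.0138 -0.    ] -96.0 -91.1
[[ 0.3   0.01 -1.55]
 [ 0.3   0.01 -1.55]
 [ 0.3   0.01 -1.55]]
440 (286, 462, 3) (440, 300, 3)
```

View pics/v6.png

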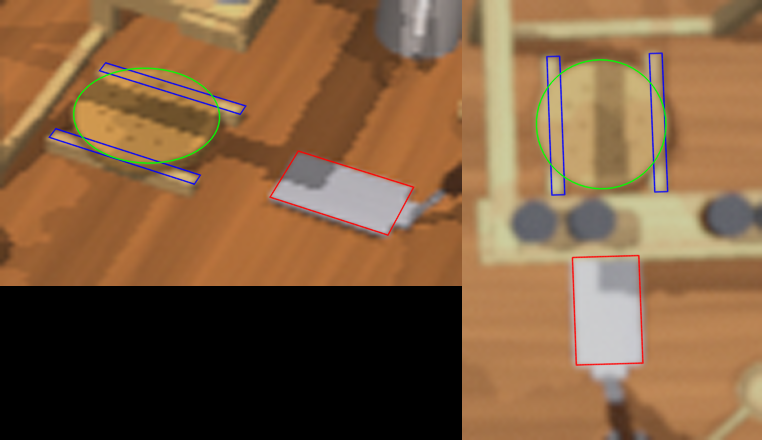

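Run:
```python
from rob import *
import cv2
psi=.0137
for S in ((.46,-.2215,.005),(.604,-.2195,.005)):
    t,q=S2tcp(S,psi)
    hit=bot.move_linear(t,speed=.08,rotation=q,until_force=6)
    print("hit",hit,np.round(tcp2S(bot.read_position(),psi),4),np.round(bot.read_ft_force(),2),bot.read_clock())
    if hit: break
bot.wait(.2); print(np.round(tcp2S(bot.read_position(),psi),4),np.round(bot.read_ft_force(),2),np.round(bot.read_moment(),3))
for c in("side","top"):
    cv2.imwrite(f"pics/{c}5.png",bot.camera(c)[:,:,::-1])
a=cv2.imread("pics/side5.png"); b=cv2.imread("pics/top5.png")
A=cv2.resize(a[105:235,270:440],None,fx=3,fy=3,interpolation=cv2.INTER_CUBIC); B=cv2.resize(b[135:265,345:440],None,fx=3,fy=3,interpolation=cv2.INTER_CUBIC)[:400]
o=np.hstack([A,B]); cv2.imwrite("pics/v7.png",o); print(o.shape)
```

```text
hit False [ 0.46   -0.2212  0.0051] [ 0.5  -0.29 -1.97] 10.75
hit False [ 0.6036 -0.2195  0.0049] [-0.26  0.63 -2.69] 12.7
[ 0.6038 -0.2196  0.005 ] [-0.33 -0.65 -1.44] [-0.023  0.86   0.009]
(390, 795, 3)
```

View pics/v7.png

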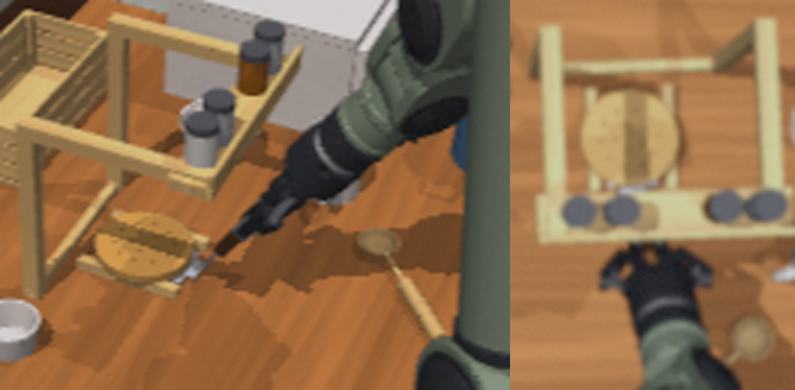

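Run:
```python
from rob import *
import cv2
psi=.0137
t,q=S2tcp((.6038,-.2195,.025),psi)
bot.move_linear(t,speed=.02)
bot.wait(.3); print(np.round(tcp2S(bot.read_position(),psi),4),np.round(bot.read_ft_force(),2),np.round(bot.read_moment(),3),bot.read_gripper_width(),bot.read_clock())
for c in("side","top"):
    cv2.imwrite(f"pics/{c}6.png",bot.camera(c)[:,:,::-1])
a=cv2.imread("pics/side6.png"); b=cv2.imread("pics/top6.png")
A=cv2.resize(a[160:215,280:350],None,fx=7,fy=7,interpolation=cv2.INTER_CUBIC); B=cv2.resize(b[150:215,355:415],None,fx=5,fy=5,interpolation=cv2.INTER_CUBIC)
h=max(A.shape[0],B.shape[0]);p=lambda i:cv2.copyMakeBorder(i,0,h-i.shape[0],0,0,0)
o=np.hstack([p(A),p(B)]); cv2.imwrite("pics/v8.png",o); print(o.shape)
```

```text
[ 0.6038 -0.2195  0.0249] [-1.1   1.12 -2.82] [-0.06   1.372  0.005] 0.1898001529616378 14.45
(385, 790, 3)
```

View pics/v8.png

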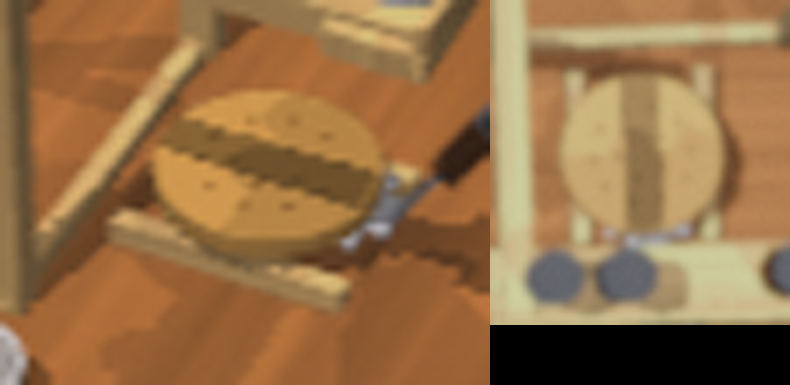

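```bash
cat > bisc.py <<'E'
from blade import *
a=np.linspace(0,2*np.pi,120,endpoint=False)
TOPC=np.c_[.06*np.cos(a),.06*np.sin(a),0*a+.014]
def fit_bisc(ims,C,p0,rng,useb=True):
    # p: x y z(underside) pitch roll
    def W(p,c): return TOPC@R.from_euler("YX",[p[3],p[4]]).as_matrix().T+np.array(p[:3])+BIAS[c]
    def f(p): return -sum(contour_score(ims[c],C[c],W(p,c)).mean() for c in ims)
    s=differential_evolution(f,[(b-r,b+r) for b,r in zip(p0,rng)],seed=1,maxiter=60,popsize=12,tol=1e-4)
    return s.x,s.fun,f
E
python3 - <<'E'
from bisc import *
C=cal()
for n,p0 in ((0,(.6125,-.2145,.014,0,0)),(5,(.6125,-.2145,.014,0,0)),(6,(.6125,-.2145,.0275,0,0))):
    ims={c:cv2.imread(f"pics/{c}{n}.png") for c in("side","top")}
    x,v,f=fit_bisc(ims,C,p0,(.008,.008,.008,.08,.08)); print(n,np.round(x,4),round(v,1))
    x,v,f=fit_bisc(ims,C,p0,(.008,.008,.008,.0001,.0001)); print(n,"level",np.round(x,4),round(v,1))
    print("  pitch scan",[(round(pt,3),round(float(min(f(np.array([x[0],x[1],z,pt,0])) for z in np.arange(x[2]-.006,x[2]+.007,.001))),1)) for pt in np.arange(-.08,.081,.02)])
E
```

```text
0 [ 0.6129 -0.2154  0.0124  0.0036  0.0046] -101.2
0 level [ 6.130e-01 -2.157e-01  1.220e-02 -0.000e+00  1.000e-04] -101.0
  pitch scan [(np.float64(-0.08), -89.1), (np.float64(-0.06), -93.3), (np.float64(-0.04), -96.7), (np.float64(-0.02), -99.4), (np.float64(0.0), -100.9), (np.float64(0.02), -100.3), (np.float64(0.04), -98.3), (np.float64(0.06), -95.2), (np.float64(0.08), -91.1)]
5 [ 0.6125 -0.2151  0.0126  0.0055  0.0085] -102.2
5 level [ 6.126e-01 -2.152e-01  1.270e-02 -1.000e-04  1.000e-04] -101.9
  pitch scan [(np.float64(-0.08), -92.5), (np.float64(-0.06), -94.4), (np.float64(-0.04), -97.8), (np.float64(-0.02), -100.4), (np.float64(0.0), -101.9), (np.float64(0.02), -101.4), (np.float64(0.04), -99.5), (np.float64(0.06), -96.3), (np.float64(0.08), -92.3)]
6 [ 0.6124 -0.2159  0.0242  0.0067  0.0079] -103.9
6 level [ 6.124e-01 -2.158e-01  2.470e-02  0.000e+00  1.000e-04] -103.7
  pitch scan [(np.float64(-0.08), -98.3), (np.float64(-0.06), -98.5), (np.float64(-0.04), -100.3), (np.float64(-0.02), -102.3), (np.float64(0.0), -103.6), (np.float64(0.02), -103.2), (np.float64(0.04), -101.1), (np.float64(0.06), -98.2), (np.float64(0.08), -94.6)]
```

Run:
```python
from rob import *
import cv2
psi=.0137
t,q=S2tcp((.45,-.2216,.0255),psi)
print(bot.move_linear(t,speed=.07,until_force=8),bot.read_clock(),np.round(tcp2S(bot.read_position(),psi),4))
bot.wait(.15); print(np.round(bot.read_ft_force(),2),np.round(bot.read_moment(),3))
for c in("side","top"):
    cv2.imwrite(f"pics/{c}7.png",bot.camera(c)[:,:,::-1])
a=cv2.imread("pics/side7.png"); b=cv2.imread("pics/top7.png")
A=cv2.resize(a[105:235,270:440],None,fx=3,fy=3,interpolation=cv2.INTER_CUBIC); B=cv2.resize(b[135:265,345:440],None,fx=3,fy=3,interpolation=cv2.INTER_CUBIC)[:400]
o=np.hstack([A,B]); cv2.imwrite("pics/v9.png",o)
# feasibility of the coming way points
for S,ps in (((.45,-.2216,.105),psi),((.56,.0,.115),-.02),((.6195,.2261,.13),-.07),((.6195,.2261,.066),-.07),((.44,.2387,.066),-.07)):
    t,q=S2tcp(S,ps); s=bot.solve_ik(t,q); print(S,None if s is None else np.round(s,2).tolist())
```

```text
False 16.9 [ 0.4502 -0.2216  0.0255]
[-0.42 -1.1  -3.96] [-0.049  1.431  0.059]
(0.45, -0.2216, 0.105) [-1.2, -0.14, -0.99, 0.48, 0.55, -1.14]
(0.56, 0.0, 0.115) [-0.25, -0.22, -1.07, 0.14, 0.13, -0.19]
(0.6195, 0.2261, 0.13) [0.45, 0.06, -0.77, 0.21, -0.28, 0.44]
(0.6195, 0.2261, 0.066) [0.45, 0.17, -0.86, 0.01, -0.28, 0.44]
(0.44, 0.2387, 0.066) [0.77, -0.04, -1.07, 0.12, -0.43, 0.75]
```

View pics/v9.png

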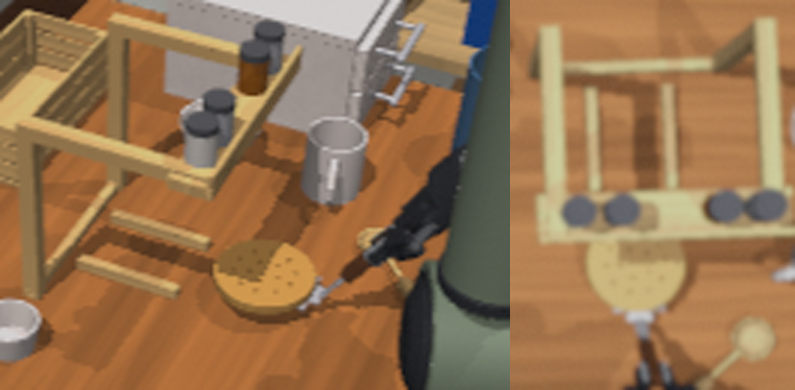

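Run:
```python
from rob import *
import cv2
for S,ps,v in (((.45,-.2216,.105),.0137,.06),((.56,.0,.115),-.02,.10),((.6195,.2261,.13),-.07,.10)):
    t,q=S2tcp(S,ps)
    h=bot.move_linear(t,speed=v,rotation=q,until_force=10)
    print(h,bot.read_clock(),np.round(tcp2S(bot.read_position(),ps),4))
    if h: break
bot.wait(.3); print(np.round(tcp2S(bot.read_position(),-.07),4),np.round(bot.read_ft_force(),2),np.round(bot.read_moment(),3))
for c in("side","top"):
    cv2.imwrite(f"pics/{c}8.png",bot.camera(c)[:,:,::-1])
a=cv2.imread("pics/side8.png"); b=cv2.imread("pics/top8.png")
A=cv2.resize(a[190:300,210:350],None,fx=3.6,fy=3.6,interpolation=cv2.INTER_CUBIC); B=cv2.resize(b[130:240,235:310],None,fx=3.6,fy=3.6,interpolation=cv2.INTER_CUBIC)[:400]
o=np.hstack([A,B]); cv2.imwrite("pics/v10.png",o); print(o.shape)
```

```text
False 18.625 [ 0.4499 -0.2213  0.1046]
False 21.2833 [ 5.599e-01 -3.000e-04  1.149e-01]
False 23.825 [0.6194 0.2257 0.1299]
[0.6195 0.226  0.13  ] [ 0.33 -0.21 -3.56] [0.148 1.4   0.083]
(396, 774, 3)
```

View pics/v10.png

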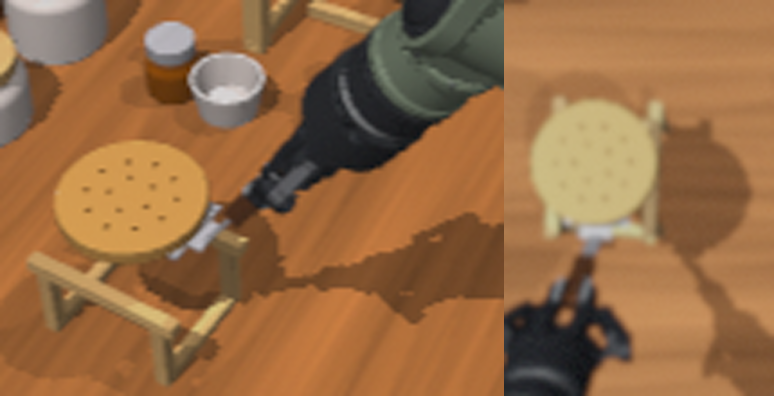

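Biscuit is on the blade above the rack. I'll measure its position against the rails from both views.

Run:
```python
from bisc import *
C=cal()
p0=(.6285,.2295,.131,0,0)
ims={c:cv2.imread(f"pics/{c}8.png") for c in("side","top")}
x,v,f=fit_bisc(ims,C,p0,(.012,.012,.01,.08,.08)); print("free",np.round(x,4),round(v,1))
x,v,f=fit_bisc(ims,C,p0,(.012,.012,.01,.0001,.0001)); print("level",np.round(x,4),round(v,1))
for c in ims:
    x,v,f=fit_bisc({c:ims[c]},C,(.6285,.2295,.131,0,0),(.012,.012,.0005,.0001,.0001)); print(c,np.round(x,4),round(v,1))
# stand refit per camera with bias removed, from pic0
im0={c:cv2.imread(f"pics/{c}0.png") for c in("side","top")}
R1=rectpts(-.07,.07,.042,.054,.08);R2=rectpts(-.07,.07,-.054,-.042,.08)
def W(p,c,Rr): return xf(p,Rr)+BIAS[c]
for cs in (("side","top"),("side",),("top",)):
    g=lambda p:-sum(contour_score(im0[c],C[c],W(p,c,r)).mean() for c in cs for r in(R1,R2))
    s=differential_evolution(g,[(.618,.64),(.22,.24),(-.1,-.04)],seed=1,maxiter=60); print("stand",cs,np.round(s.x,4),round(s.fun,1))
```

```text
free [0.6281 0.2297 0.1308 0.0136 0.0143] -121.3
level [ 6.285e-01  2.292e-01  1.307e-01 -0.000e+00  1.000e-04] -119.6
side [6.287e-01 2.290e-01 1.305e-01 0.000e+00 1.000e-04] -69.1
top [ 6.276e-01  2.293e-01  1.310e-01 -1.000e-04 -1.000e-04] -51.0
stand ('side', 'top') [ 0.6286  0.2295 -0.0741] -268.0
stand ('side',) [ 0.6285  0.2295 -0.0739] -156.8
stand ('top',) [ 0.6284  0.2299 -0.0715] -111.7
```

Run:
```python
from rob import *
import cv2
ps=-.0735
def S_at(back,z): return (.6196-back*np.cos(ps),.2262-back*np.sin(ps),z)
t,q=S2tcp(S_at(0,.086),ps); print(bot.move_linear(t,speed=.035,rotation=q,until_force=8),np.round(tcp2S(bot.read_position(),ps),4),bot.read_clock())
t,q=S2tcp(S_at(0,.064),ps); h=bot.move_linear(t,speed=.015,rotation=q,until_force=8); print(h,np.round(tcp2S(bot.read_position(),ps),4),bot.read_clock())
bot.wait(.3); print(np.round(bot.read_ft_force(),2),np.round(bot.read_moment(),3))
for c in("side","top"):
    cv2.imwrite(f"pics/{c}9.png",bot.camera(c)[:,:,::-1])
a=cv2.imread("pics/side9.png"); b=cv2.imread("pics/top9.png")
A=cv2.resize(a[190:300,210:350],None,fx=3.6,fy=3.6,interpolation=cv2.INTER_CUBIC); B=cv2.resize(b[130:240,235:310],None,fx=3.6,fy=3.6,interpolation=cv2.INTER_CUBIC)[:400]
o=np.hstack([A,B]); cv2.imwrite("pics/v11.png",o)
```

```text
False [0.6198 0.2263 0.0863] 25.6333
False [0.6197 0.2263 0.0641] 27.25
[-0.87 -0.27 -1.7 ] [0.067 0.908 0.007]
```

View pics/v11.png

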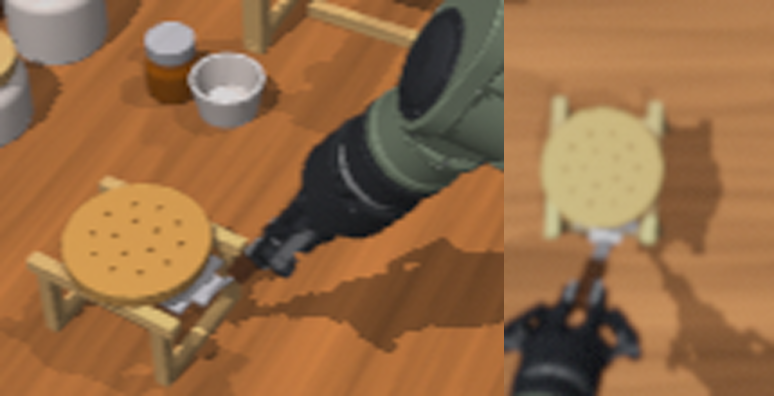

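Run:
```python
from bisc import *
from rob import *
C=cal()
ims={c:cv2.imread(f"pics/{c}9.png") for c in("side","top")}
x,v,f=fit_bisc(ims,C,(.6285,.2295,.08,0,0),(.01,.01,.004,.05,.05)); print("free",np.round(x,4),round(v,1))
x,v,f=fit_bisc(ims,C,(.6285,.2295,.08,0,0),(.01,.01,.0005,.0001,.0001)); print("level",np.round(x,4),round(v,1))
ps=-.0735
e=R.from_euler("z",-ps).apply([x[0]-.6286,x[1]-.2295,0]); print("offset in stand frame",np.round(e,4))
if np.hypot(e[0],e[1])<.0045:
    def S_at(back,z): return (.6197-back*np.cos(ps),.2263-back*np.sin(ps),z)
    t,q=S2tcp(S_at(.17,.064),ps); print(bot.move_linear(t,speed=.08,rotation=q,until_force=5),np.round(tcp2S(bot.read_position(),ps),4),bot.read_clock(),np.round(bot.read_ft_force(),2))
    for c in("side","top"): cv2.imwrite(f"pics/{c}10.png",bot.camera(c)[:,:,::-1])
    ims={c:cv2.imread(f"pics/{c}10.png") for c in("side","top")}
    x,v,f=fit_bisc(ims,C,(.6285,.2295,.08,0,0),(.01,.01,.004,.05,.05)); print("free",np.round(x,4),round(v,1))
    a=ims["side"];b=ims["top"]
    A=cv2.resize(a[190:300,210:350],None,fx=3.6,fy=3.6,interpolation=cv2.INTER_CUBIC); B=cv2.resize(b[130:240,235:310],None,fx=3.6,fy=3.6,interpolation=cv2.INTER_CUBIC)[:400]
    cv2.imwrite("pics/v12.png",np.hstack([A,B]))
```

```text
free [0.6282 0.2297 0.0792 0.0097 0.014 ] -119.2
level [6.284e-01 2.296e-01 7.960e-02 1.000e-04 0.000e+00] -117.8
offset in stand frame [-0.0002  0.0001  0.    ]
False [0.4504 0.2388 0.064 ] 29.925 [ 0.26  0.64 -1.2 ]
free [0.6286 0.2295 0.0787 0.0064 0.0132] -118.8
```

View pics/v12.png

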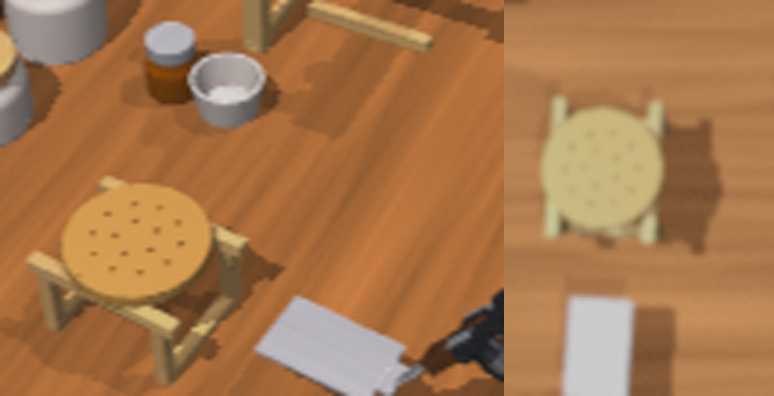

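Run:
```python
from rob import *
import cv2
def go(S,ps,v,uf=None):
    t,q=S2tcp(S,ps)
    try: h=bot.move_linear(t,speed=v,rotation=q,until_force=uf)
    except bot.PlanningError as e: print("plan",e); bot.move_pose(t,q); h=None
    print(h,np.round(tcp2S(bot.read_position(),ps),4),bot.read_clock(),np.round(bot.read_ft_force(),2)); return h
go((.4504,.2388,.15),-.0735,.10)
go((.5622,.0143,.12),0,.12)
go((.5622,.0143,.012),0,.08)
bot.wait(.2)
go((.5622,.0143,-.003),0,.012,3.0)
bot.wait(.2); print(np.round(bot.read_ft_force(),2),np.round(tcp2S(bot.read_position(),0),4))
for c in("side","top"): cv2.imwrite(f"pics/{c}11.png",bot.camera(c)[:,:,::-1])
a=cv2.imread("pics/side11.png");b=cv2.imread("pics/top11.png")
A=cv2.resize(a[170:270,260:390],None,fx=4,fy=4,interpolation=cv2.INTER_CUBIC); B=cv2.resize(b[165:285,290:360],None,fx=3.333,fy=3.333,interpolation=cv2.INTER_CUBIC)[:400]
cv2.imwrite("pics/v13.png",np.hstack([A,B]))
```

```text
False [0.45   0.2384 0.1493] 31.0333 [-0.33 -0.3  -2.1 ]
False [0.562  0.0147 0.12  ] 33.3417 [-0.37 -0.42 -2.74]
False [0.5626 0.0143 0.0124] 34.8417 [ 0.11 -0.48 -1.68]
True [ 5.623e-01  1.430e-02 -1.000e-04] 35.975 [0.45 0.54 2.31]
[0.94 0.26 1.81] [ 5.62e-01  1.43e-02 -2.00e-04]
```

View pics/v13.png

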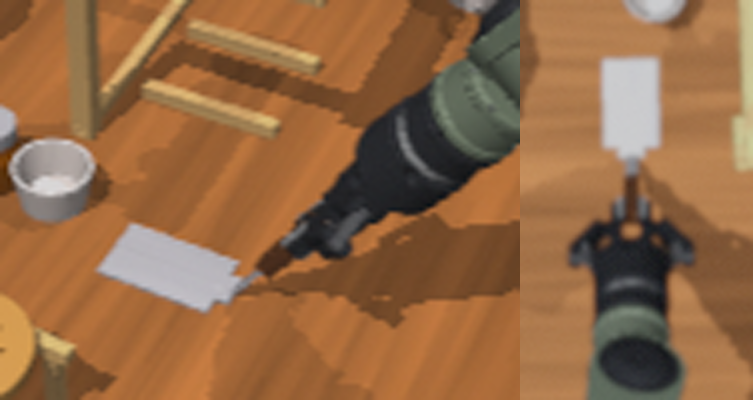

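Run:
```python
from rob import *
import cv2
bot.set_gripper(0.3,20); bot.set_gripper(1.0)
bot.wait(.2); print(np.round(bot.read_ft_force(),2),bot.read_gripper_width())
d=toolR(TH,0)[:,1]; p=np.array(bot.read_position())
print(bot.move_linear(p-.11*d,speed=.08,until_force=5),bot.read_clock(),bot.read_position())
p=np.array(bot.read_position())
try: bot.move_linear(p+np.array([0,0,.06]),speed=.1)
except bot.PlanningError as e: print(e)
bot.wait(.5)
for c in("side","top"): cv2.imwrite(f"pics/{c}12.png",bot.camera(c)[:,:,::-1])
print(bot.read_clock(),bot.read_position())
from bisc import *
C=cal(); ims={c:cv2.imread(f"pics/{c}12.png") for c in("side","top")}
x,v,f=fit_bisc(ims,C,(.6285,.2295,.08,0,0),(.01,.01,.004,.05,.05)); print("biscuit",np.round(x,4),round(v,1))
x,v,f=fit_blade(ims,C,(.5622,.0145,0,0,0,0)); print("blade",np.round(x,4),round(v,1))
a,b=ims["side"],ims["top"]
A=cv2.resize(a[100:310,170:410],None,fx=2,fy=2,interpolation=cv2.INTER_CUBIC); B=cv2.resize(b[130:290,240:400],None,fx=2,fy=2,interpolation=cv2.INTER_CUBIC)
h=max(A.shape[0],B.shape[0]);pp=lambda i:cv2.copyMakeBorder(i,0,h-i.shape[0],0,0,0)
o=np.hstack([pp(A),pp(B)]); print(o.shape); cv2.imwrite("pics/v14.png",o)
```

```text
[-0.12 -0.57 -0.25] 0.9957727739264105
False 38.8667 [0.40242093 0.01407482 0.15203998]
40.2167 [0.40240986 0.01408044 0.21200588]
biscuit [0.6285 0.2296 0.079  0.0094 0.0105] -118.4
blade [ 5.619e-01  1.460e-02  4.000e-04  2.000e-04 -4.800e-03 -1.440e-02] -174.2
(420, 800, 3)
```

View pics/v14.png

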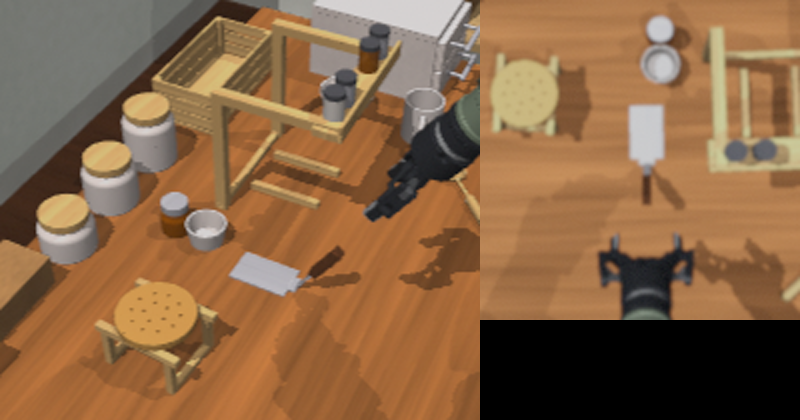

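Run:
```python
import cv2,numpy as np
from cell import bot
a=cv2.imread("pics/top0.png").astype(int);b=cv2.imread("pics/top12.png").astype(int)
for n,(x,y,w,h) in {"jar":(322,136,16,18),"ramekin":(320,152,22,22),"can":(184,218,28,22),"packet":(180,168,38,20),"mug":(430,209,36,26),"bowl":(437,160,34,34),"spoon":(390,239,45,42),"ledge tins":(355,197,85,18)}.items():
    d=np.abs(a-b)[y:y+h,x:x+w].max(2); print(n,"mean",round(d.mean(),1),"px>60:",int((d>60).sum()))
print(bot.read_clock(),np.round(bot.read_ft_force(),2)); bot.close_job()
```

```text
jar mean 2.5 px>60: 0
ramekin mean 2.6 px>60: 0
can mean 2.5 px>60: 0
packet mean 2.5 px>60: 0
mug mean 3.5 px>60: 0
bowl mean 2.5 px>60: 0
spoon mean 4.7 px>60: 0
ledge tins mean 2.7 px>60: 0
40.2167 [ 0.24  1.47 -0.07]
the job is handed in; nothing more can be done
```

The shortbread now lies across both rails of the raised rack. The spatula is back at its original spot, standing on its blade, and I handed the job in at about 40 s of the 72 s allowed.

**What I did:** I gripped the wooden handle with the tool tilted to pass under the ledge. One re-grip was needed because the first hold sat near the handle's end. I slid the blade between the battens, lifted the shortbread about 12 mm, drew it out and carried it level to the rack. I lowered it until the rails took its weight and backed the blade out.

**Last checks**
- **Shortbread:** the final fit of both camera views puts its centre within about 0.2 mm of the rack's. Its tilt is about 0.01 rad in each direction. The same fit read up to about 0.008 rad before I touched it, so I read it as level.
- **Weight transfer:** the force at the wrist fell back to the spatula's weight alone once the shortbread was on the rails. Nothing triggered the force stops while lowering or withdrawing.
- **Spatula:** it stands flat within about 0.5 mm of where it started. The gripper is open and about 0.2 m above the counter, clear of everything.
- **Other things:** comparing the first and last overhead pictures shows no movement of the jar, ramekin, can, packet, mug, bowl, spoon or the tins on the ledge.

**Disagreements:** the two cameras differed by about 3 mm in x and y throughout, so I averaged them. Positions are good to about 2 mm in absolute terms. Two network detections did not match the pictures: it reported the cooling corner for "spatula_grip" and the spatula for "bowl". I ignored those and measured from the pictures instead.

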